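# Take a spun tube out of a fixed-angle centrifuge rotor and hold it upright

## Robot

A 7-joint arm with a two-finger parallel gripper is mounted at the origin on the work surface; the furniture and walls round the work are solid. World frame = base frame: x ahead of the robot, y to its left, z up, the work surface at z = 0. Lengths are in m, angles in rad, forces in N, time in s.
With the tool pointing down it reaches from about 0.4 to 0.85 m from the base axis. Payload 4.5 kg.
Tool frame: the origin (TCP) lies midway between the tips of the shut fingers; the grasp point (between the pads) lies 19 mm behind it; z points along the fingers, y is the line along which they close (so a half turn about z gives the same grasp; the last joint's range is limited). The gripper opens to 88 mm and grips with 3 to 60 N. Pads are 18 mm wide; open, the fingers measure 123 mm over their backs; the gripper's body (75 mm by 187 mm) begins 45 mm behind the grasp point.
Start: joints at [1.19, 0.689, -0.195, 1.565, 0.157, 0.902, -0.215], TCP at [0.252, -0.572, 0.206] pointing down, gripper open.
Joint ranges: [-3.01, 3.01], [-0.46, 2.08], [-1.47, 1.51], [0.13, 2.56], [-1, 4.14], [0.04, 2.09], [-2.66, 2.66]. Speed limits (rad/s): [2.57, 2.57, 3.14, 3.14, 3.14, 3.14, 3.14].

## Interface

Orientations are given as a unit quaternion [x, y, z, w].
In Python, from plant import * gives the robot as it stands.
- The arm moves only by the tool send_rows, never from a script. Its argument "targets" is a list of rows, each a list of 2 entries, a list of its own where there are three numbers: the shift along the tool's x, y, z in units of 0.3 m (1.0 is 0.3 m), then the turn, a rotation vector about the tool's x, y, z in units of pi rad (1.0 is pi rad). A call has 1 to 12 rows; each row is the pose to reach, as a shift and turn from the pose commanded when the call began, along the tool's axes at that moment, turning the shorter way round; what a row does not reach only later rows make up. A row lasts 1/8 s, in which the tool goes at most 62.5 mm and 10.7 degrees, less where a joint would pass 70% of its speed; a pose out of reach is approached as far as the arm can. A call with a number of a shift or a turn outside -1 to 1 is refused whole. A call with a gripper value outside its range is refused whole. "fingers" is the opening, from 0 (shut) to 1 (fully open), set as the call begins (left out, the last holds). The fingers move at their own pace and stop on an object; "newtons" is the grip in N (left out, the last holds). Time passes only in rows, so rows that repeat a pose let the fingers close. It gives the time, the measured TCP pose, the force, the opening and the grip force at its end, in the units of the state.
- get_state(): the state, without advancing time (a new reading comes with each control period).
- snapshot(name): name is "scene" or "top"; returns a dict with "img" (420x560x3 uint8, blue, green, red), "fx", "fy", "cx", "cy" (pixels), "cam_to_world" (4x4, takes a point from camera to world coordinates). Camera axes: x right, y down, z forward; pixel columns grow to the right and rows downward; lengths in m; the calibration is good to about 2 mm. A picture is of the moment at which its call begins. There is no depth.
- finish_job(): hands the job in; it is judged then, once.
The state is a dict: "clock": time; "q": joint angles; "qd": joint speeds; "joint_torque": joint torques, N m; "tool_pos": TCP position; "eef_rot": TCP orientation; "contact_force": force on the tool from outside, world axes, zero at the start; "moment": the same for the moment, N m; "opening": opening from 0.0 (shut) to 1.0 (fully open); "finger_force": force on a finger pad.
Only numpy, scipy, OpenCV 4.12 (cv2) and the standard library are available. Lean on these libraries where they do the work, as an engineer would, in place of code of your own. Each camera call takes 0.05 s, during which the arm holds its last target. There are 200 camera calls.

## Task

The run is over and the centrifuge rotor stands on the bench: lift its loose lid off by the knob and set it gently down, flat and knob up, on the bench clear of the rotor. Then draw the sample tube (the one with the tall ribbed screw cap; leave the balance tube with the flat stopper in its bore) out of its slanting bore and turn it upright, at no time letting it lean much further over than it did in the rotor, or the pellet slides. Finish while still holding it: the tube upright and still in the gripper, its lower end at least 5 cm above the top of the rotor, and do not disturb the other things on the bench.

Things in the scene. Friction and masses are not known exactly. Their poses are not given: they have to be found in the camera images.
- rotor: Fixed-angle centrifuge rotor, 215 mm across, 90 mm high, black, on a low rubber stand; it stands firm and does not turn. Origin: centre of its underside on the bench, z up. Six bores 60 degrees apart lean 30 degrees, lower ends outwards; the sample tube is in the one at its own +x, the balance tube at -x. Yaw varies up to 110 degrees. Rim: outer radius 80 mm, top at 90 mm; middle boss 64 mm high.
- sample_bore (a point): Mouth centre of the sample tube's bore, 63 mm from the rotor's axis, 78 mm above the bench; z points up out of the bore along its axis. The bore is 18.4 mm wide and 62 mm deep. The rotor's top is a hollow cone, square to the bores, so a tube's cap leans in over the rotor's middle.
- rotor_lid: Loose light grey lid, a shallow cone 172 mm across, 42 mm high, about 0.22 kg, with a black knob. Origin: centre of its lower edge, z up through the knob. The skirt rests on the rotor's shoulder 78 mm above the bench and fits over the rim with 2 mm play and 12 mm overlap; neither screwed nor latched, it lifts straight off.
- lid_knob (a point): Middle of the lid's ribbed round knob, 66 mm above the lid's lower edge; the knob is a cylinder 34 mm wide and 23 mm high (11 mm below to 12 mm above this point).
- sample_tube: Translucent tube 94 mm long, 16 mm wide, conical lower end, about 22 g, with a fixed white tall ribbed screw cap 21 mm wide, 20 mm high (74 to 94 mm from the origin). Origin: middle of the lower end; z along the tube to the cap, at the start leaning 30 degrees towards the rotor's axis. 1.2 mm play in its bore; 12 mm of tube and the cap stick out of the bore.
- balance_tube: The same tube across from it in the rotor, closed by a white flat stopper 24 mm wide and only 4.5 mm thick (length 78.5 mm). Origin: middle of the lower end; z along the tube to the stopper. Leave it in its bore.
- wash_bottle: Wash bottle with a bent spout, 64 x 118 x 195 mm, loose on the bench left of and behind the rotor. Origin: under the middle of its outline. Leave it alone.
- timer: White clockwork timer with a round dial, 68 x 62 x 52 mm, loose on the bench at the far right. Origin: centre of its underside. Leave it alone.
- septa_jar: Small white plastic jar, 48 mm wide, 60 mm high, loose at the back right. Origin: centre of its underside. Leave it alone. In front of it, right of the rotor (round x 0.51, y -0.15), the bench is clear and large enough for the lid; left of the rotor the monitor hangs over it.
Things that resemble listed ones, but are neither listed nor needed, are in the scene too. There is more than one size of the rotor_lid; the job needs the larger.

How it is judged:
By the outcome, as a careful person would: the job done as asked, in the order asked, and still so for the second after the job is handed in, while the arm keeps its last pose, push and grip.
It also fails if it takes over 58 s, if anything falls off the work surface, if the arm or the gripper's body presses on something with over 40 N, if the wrist force passes 120 N, or if a joint passes its speed limit or range.

## Working session

There is one attempt and no reset: what is moved stays moved. The work goes in short steps, Python scripts to look and compute and a tool call to move; the robot and the scene stay as the last step left them, time stands still between calls to the robot, and variables do not carry over. Pictures are saved under pics/ and viewed, at most 10 in all, crops included, and the job is handed in when it is done.

Besides the shell and the picture viewer there is one more tool, called after "Call:" as name([rows], argument=value, ...), one row to a line, values as JSON. send_rows: Moves the arm, as the interface text tells. Its arguments: {"type":"object","properties":{"targets":{"type":"array"},"fingers":{"type":"number"},"newtons":{"type":"number"}},"required":["targets"]}

```bash
mkdir -p pics; ls; python3 - <<'E'
from plant import *
import cv2,numpy as np
s=get_state();print(s['clock'],s['tool_pos'],s['eef_rot'],s['opening'])
for n in("scene","top"):
    d=snapshot(n);cv2.imwrite(f"pics/{n}0.png",d["img"]);print(n,d["fx"],d["fy"],d["cx"],d["cy"],np.round(d["cam_to_world"],4).tolist())
E
```

```text
pics
0.0 [ 0.25155621 -0.5713897   0.20510989] [ 9.78558068e-01  2.05969067e-01 -2.63989730e-04 -8.83754686e-04] 1.00189334657787
scene 492.7649203023275 492.7649203023275 276.15713631384045 210.1195079769079 [[-0.7519, -0.4876, 0.4437, -0.0156], [-0.6592, 0.561, -0.5007, 0.5196], [-0.0047, -0.669, -0.7433, 0.9709], [0.0, 0.0, 0.0, 1.0]]
top 446.2169688456871 446.2169688456871 288.3367254584806 206.71558320468657 [[-0.0095, -0.997, 0.0764, 0.3876], [-1.0, 0.0094, -0.0021, -0.0521], [0.0014, -0.0764, -0.9971, 1.4145], [0.0, 0.0, 0.0, 1.0]]
```

View pics/scene0.png

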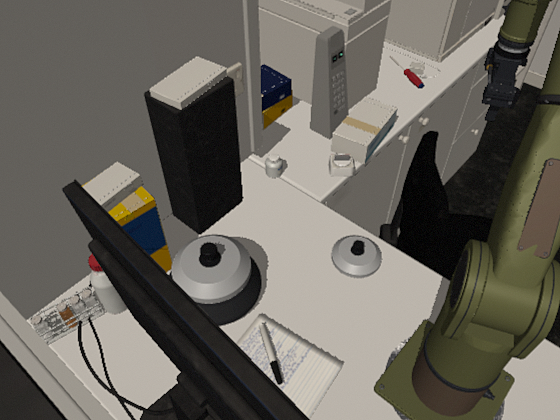

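View pics/top0.png

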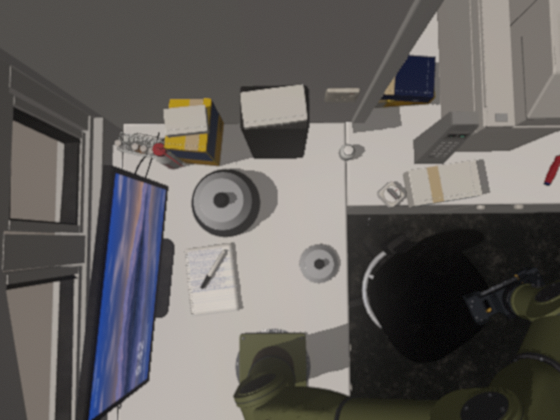

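The candidates for the lid are the large lid on the black rotor, top (225,203) and scene (212,262), and the smaller lid lying on the bench, top (318,263) and scene (356,255). The job needs the larger one, on the rotor. I'll confirm that in a crop.

```bash
python3 - <<'E'
import cv2,numpy as np
a=cv2.imread("pics/scene0.png")[225:330,160:270];b=cv2.imread("pics/top0.png")[160:245,180:270]
a=cv2.resize(a,None,fx=3.6,fy=3.6,interpolation=2);b=cv2.resize(b,None,fx=4,fy=4,interpolation=2)
h=max(a.shape[0],b.shape[0]);f=lambda i:cv2.copyMakeBorder(i,0,h-i.shape[0],0,0,0)
o=np.hstack([f(a),f(b)]);o=cv2.convertScaleAbs(o,alpha=1.5);print(o.shape);cv2.imwrite("pics/c1.png",o)
E
```

```text
(378, 756, 3)
```

View pics/c1.png

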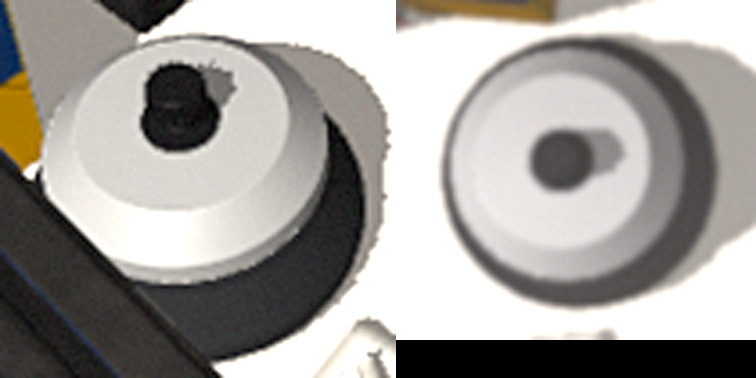

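The crop shows the large lid with its knob seated on the black rotor. The knob is at about scene (209,250) and top (221,200), so this is the right lid. Next I'll turn pixels into positions.

```bash
cat > h.py <<'E'
import numpy as np
from plant import *
from scipy.spatial.transform import Rotation as R
def ray(d,u,v):
    T=np.array(d["cam_to_world"]);r=T[:3,:3]@[(u-d["cx"])/d["fx"],(v-d["cy"])/d["fy"],1.];return T[:3,3],r/np.linalg.norm(r)
def atz(d,u,v,z):
    o,r=ray(d,u,v);return o+r*(z-o[2])/r[2]
def tri(rs):
    A=0;b=0
    for o,r in rs:
        P=np.eye(3)-np.outer(r,r);A=A+P;b=b+P@o
    p=np.linalg.solve(A,b);return p,[np.linalg.norm((np.eye(3)-np.outer(r,r))@(p-o)) for o,r in rs]
def proj(d,p):
    T=np.array(d["cam_to_world"]);c=T[:3,:3].T@(np.array(p)-T[:3,3]);return np.array([d["fx"]*c[0]/c[2]+d["cx"],d["fy"]*c[1]/c[2]+d["cy"]])
def rel(p,Rw,p0,R0):
    """commanded pose (p0,R0) -> target row in units"""
    return np.round(R0.inv().apply(np.array(p)-p0)/.3,4).tolist(),np.round((R0.inv()*Rw).as_rotvec()/np.pi,4).tolist()
E
python3 - <<'E'
from h import *
np.set_printoptions(precision=4,suppress=True)
t=snapshot("top");s=snapshot("scene")
print(tri([ray(t,221,200),ray(s,209.4,251)]), atz(t,221,200,.156),atz(s,209.2,246.5,.156))
def ell(d,c,r,z):
    a=np.linspace(0,2*np.pi,72);q=np.array([proj(d,[c[0]+r*np.cos(x),c[1]+r*np.sin(x),z]) for x in a]);return q.min(0),q.max(0)
for n,u,v,z in [("tower base FL",245,157,0),("tower FR",306,157,0),("septa",347,157,0),("timer",391,200,0),("monitor edge",167,185,.3),("monitor base",173,270,.0),("small lid",318,262,.05),("bench right edge",346,200,0),("towertop",307,88,.4),("cabinet",347,122,0),("rotorR",259,200,.03),("rotorL",191,200,.05)]: print(n,atz(t,u,v,z))
p=atz(t,221,200,.152)
for nm,d in(("t",t),("s",s)): print(nm,ell(d,p,.086,.078),ell(d,p,.1075,.03))
print(get_state()['q'],get_state()['clock'])
E
```

```text
(array([0.5077, 0.1392, 0.1413]), [np.float64(0.0019541176426106145), np.float64(0.0019541176426105178)]) [0.5049 0.1356 0.156 ] [0.509  0.1391 0.156 ]
tower base FL [0.6572 0.0823 0.    ]
tower FR [ 0.6554 -0.1133  0.    ]
septa [ 0.6541 -0.2448  0.    ]
timer [ 0.5144 -0.3822  0.    ]
monitor edge [0.5306 0.2499 0.3   ]
monitor base [0.2999 0.3093 0.    ]
small lid [ 0.3229 -0.1436  0.05  ]
bench right edge [ 0.5157 -0.2389  0.    ]
towertop [ 0.7421 -0.1004  0.4   ]
cabinet [ 0.7684 -0.2471  0.    ]
rotorR [0.5155 0.0361 0.03  ]
rotorL [0.5157 0.2435 0.05  ]
t (array([196.049 , 173.8836]), array([253.2807, 230.8801])) (array([192.2972, 169.3722]), array([261.3728, 238.1795]))
s (array([175.7428, 237.8595]), array([254.0599, 302.1516])) (array([169.4544, 243.3557]), array([264.2855, 322.8443]))
[ 1.1898  0.6897 -0.1945  1.5659  0.1573  0.9025 -0.2151] 0.2
```

```bash
python3 - <<'E'
from h import *
from scipy.spatial.transform import Slerp
t=snapshot("top");s=snapshot("scene")
print("mon top corner",tri([ray(t,113,170),ray(s,70,182)]))
st=get_state();p0=np.array(st['tool_pos']);R0=R.from_quat(st['eef_rot'])
Rg=R.from_matrix(np.array([[0,1,0],[1,0,0],[0,0,-1.]]))
S=Slerp([0,1],R.concatenate([R0,Rg]))
p1=np.array([.44,-.05,.33])
for f in np.linspace(1/12,1,12):
    p=p0+(p1-p0)*f; p[2]=p0[2]+(p1[2]-p0[2])*min(1,2*f)
    print(rel(p,S(f),p0,R0))
E
```

```text
mon top corner (array([0.54802723, 0.32910748, 0.46064792]), [np.float64(0.006833971779273313), np.float64(0.006833971779273327)])
([0.1063, -0.1116, -0.069], [-0.0, -0.0, -0.0307])
([0.2125, -0.2232, -0.138], [-0.0, -0.0, -0.0613])
([0.3188, -0.3349, -0.207], [-0.0, -0.0, -0.092])
([0.425, -0.4465, -0.276], [-0.0, -0.0, -0.1227])
([0.5313, -0.5581, -0.3451], [-0.0001, -0.0, -0.1533])
([0.6376, -0.6697, -0.4141], [-0.0001, -0.0, -0.184])
([0.7438, -0.7813, -0.414], [-0.0001, -0.0001, -0.2146])
([0.8501, -0.8929, -0.414], [-0.0001, -0.0001, -0.2453])
([0.9563, -1.0045, -0.4139], [-0.0001, -0.0001, -0.276])
([1.0626, -1.1161, -0.4139], [-0.0001, -0.0001, -0.3066])
([1.1689, -1.2277, -0.4138], [-0.0001, -0.0001, -0.3373])
([1.2751, -1.3393, -0.4137], [-0.0001, -0.0001, -0.368])
```

Call:
send_rows([
  [[0.106,-0.112,-0.069],[0,0,-0.031]],
  [[0.212,-0.223,-0.138],[0,0,-0.061]],
  [[0.319,-0.335,-0.207],[0,0,-0.092]],
  [[0.425,-0.446,-0.276],[0,0,-0.123]],
  [[0.531,-0.558,-0.345],[0,0,-0.153]],
  [[0.638,-0.67,-0.414],[0,0,-0.184]],
  [[0.744,-0.781,-0.414],[0,0,-0.215]],
  [[0.85,-0.893,-0.414],[0,0,-0.245]],
], fingers=1, newtons=30)

```text
clock: 1.3
tool_pos: [0.3778, -0.2227, 0.3306]
eef_rot: [0.829, 0.559, 0.0, 0.001]
contact_force: [0.3, -0.3, -0.4]
opening: 1.001
finger_force: 0.0
```

```bash
cat >> h.py <<'E'
Rg=R.from_matrix(np.array([[0,1,0],[1,0,0],[0,0,-1.]]))
def here():
    st=get_state();p0=np.array(st['tool_pos']);R0=R.from_quat(st['eef_rot']);print(round(st['clock'],2),p0.round(4),R0.as_matrix().round(3).tolist(),'q',np.round(st['q'],2),'F',np.round(st['contact_force'],1),round(st['opening'],3),np.round(st['finger_force'],1));return p0,R0
E
python3 - <<'E'
from h import *
p0,R0=here()
for z in(.33,.2,.13): print(rel([.507,.138,z],Rg,p0,R0))
E
```

```text
1.3 [ 0.3778 -0.2227  0.3306] [[0.374, 0.927, 0.001], [0.927, -0.374, -0.001], [-0.0, 0.001, -1.0]] q [ 0.8   0.31 -0.5   1.89  0.18  0.98 -0.17] F [ 0.3 -0.3 -0.4] 1.001 0.0
([1.2762, -0.0503, 0.0014], [0.0004, 0.0002, -0.122])
([1.2764, -0.0509, 0.4348], [0.0004, 0.0002, -0.122])
([1.2765, -0.0512, 0.6681], [0.0004, 0.0002, -0.122])
```

Call:
send_rows([
  [[0.18,-0.007,0],[0,0,-0.02]],
  [[0.36,-0.014,0],[0,0,-0.04]],
  [[0.54,-0.021,0],[0,0,-0.06]],
  [[0.72,-0.028,0],[0,0,-0.08]],
  [[0.86,-0.034,0],[0,0,-0.1]],
  [[1.0,-0.04,0],[0,0,-0.122]],
  [[1.0,-0.04,0],[0,0,-0.122]],
])

```text
clock: 2.17
tool_pos: [0.4796, 0.0621, 0.3303]
eef_rot: [0.706, 0.708, 0.001, -0.001]
contact_force: [0.7, -0.1, -0.1]
opening: 0.998
finger_force: 0.0
```

```bash
python3 - <<'E'
from h import *
p0,R0=here()
for z in(.33,.2,.13): print(rel([.507,.138,z],Rg,p0,R0))
E
```

```text
2.17 [0.4796 0.0621 0.3303] [[-0.003, 1.0, 0.001], [1.0, 0.003, 0.002], [0.002, 0.001, -1.0]] q [ 0.23  0.4  -0.66  1.78  0.28  1.05 -0.53] F [ 0.7 -0.1 -0.1] 0.998 0.0
([0.2528, 0.092, 0.0017], [0.0003, -0.0008, 0.001])
([0.2517, 0.0917, 0.435], [0.0003, -0.0008, 0.001])
([0.2512, 0.0915, 0.6683], [0.0003, -0.0008, 0.001])
```

Call:
send_rows([
  [[0.13,0.05,0],[0,0,0]],
  [[0.252,0.092,0.05],[0,0,0]],
  [[0.252,0.092,0.2],[0,0,0]],
  [[0.252,0.092,0.35],[0,0,0]],
  [[0.252,0.092,0.45],[0,0,0]],
  [[0.252,0.092,0.53],[0,0,0]],
  [[0.252,0.092,0.6],[0,0,0]],
  [[0.252,0.092,0.64],[0,0,0]],
  [[0.252,0.092,0.665],[0,0,0]],
  [[0.252,0.092,0.665],[0,0,0]],
])

```text
clock: 3.42
tool_pos: [0.5071, 0.1336, 0.1306]
eef_rot: [0.708, 0.706, -0.0, 0.0]
contact_force: [0.5, -0.5, 0.3]
opening: 1.0
finger_force: 0.0
```

```bash
python3 - <<'E'
from h import *
here();import cv2
d=snapshot("scene")["img"][180:340,130:340];e=snapshot("top")["img"][140:260,150:320]
cv2.imwrite("pics/g1.png",np.vstack([cv2.resize(d,(440,335)),cv2.resize(e,(440,264))]))
E
```

```text
3.42 [0.5071 0.1336 0.1306] [[0.003, 1.0, -0.0], [1.0, -0.003, -0.0], [-0.0, -0.0, -1.0]] q [-0.05  0.71 -0.49  1.93  0.55  0.64 -0.89] F [ 0.5 -0.5  0.3] 1.0 0.0
```

View pics/g1.png

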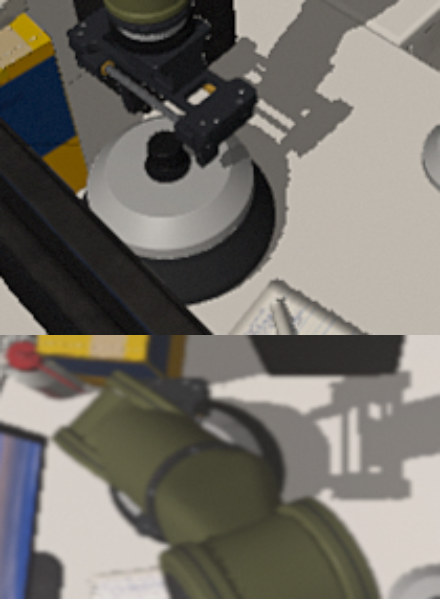

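The picture shows the fingers straddling the knob, with the knob at about (167,155) in the upper crop. I'll correct 3 mm in y and close.

Call:
send_rows([
  [[0.01,0,0],[0,0,0]],
  [[0.01,0,0],[0,0,0]],
  [[0.01,0,0],[0,0,0]],
  [[0.01,0,0],[0,0,0]],
  [[0.01,0,0],[0,0,0]],
  [[0.01,0,0],[0,0,0]],
  [[0.01,0,0],[0,0,0]],
  [[0.01,0,0],[0,0,0]],
], fingers=0, newtons=30)

```text
clock: 4.53
tool_pos: [0.5071, 0.1369, 0.1306]
eef_rot: [0.708, 0.706, -0.0, 0.0]
contact_force: [0.7, 0.4, 0.0]
opening: 0.112
finger_force: 0.0
```

The opening is smaller than the knob and there is no grip force, so I'll look.

```bash
python3 - <<'E'
from h import *
here();import cv2
d=snapshot("scene")["img"][190:310,150:290]
cv2.imwrite("pics/g2.png",cv2.convertScaleAbs(cv2.resize(d,(700,600),interpolation=2),alpha=1.6))
E
```

```text
4.53 [0.5071 0.1369 0.1306] [[0.003, 1.0, -0.0], [1.0, -0.003, -0.0], [-0.0, -0.0, -1.0]] q [-0.05  0.71 -0.49  1.93  0.55  0.64 -0.9 ] F [0.7 0.4 0. ] 0.112 0.0
```

View pics/g2.png

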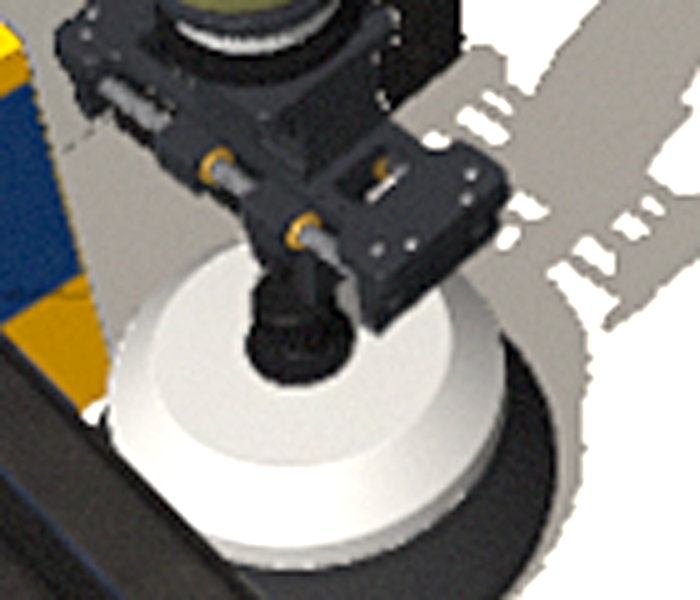

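```bash
python3 - <<'E'
from h import *
s=snapshot("scene");t=snapshot("top")
p0,R0=here()
for z in(.13,.15,.17,.2):
  q=proj(s,[.507,.137,z]);print(z,q,(q-[150,190])*5)
for z in (.12,.133,.156): q=proj(s,[.505,.1365,z]);print('knob',z,q,(q-[150,190])*5)
for c in ([.507,.137,.12],[.507,.15,.12],[.507,.12,.12],[.54,.137,.12]): q=proj(s,c);print(c,(q-[150,190])*5)
E
```

```text
4.67 [0.5071 0.1369 0.1306] [[0.003, 1.0, 0.0], [1.0, -0.003, -0.0], [-0.0, 0.0, -1.0]] q [-0.05  0.71 -0.49  1.93  0.55  0.64 -0.9 ] F [-0.   0.2  0.3] 0.005 0.0
0.13 [211.86279487 253.88057392] [309.31397436 319.40286959]
0.15 [210.89313056 248.13116408] [304.46565281 290.65582039]
0.17 [209.89516819 242.21396713] [299.47584095 261.06983565]
0.2 [208.34239536 233.00714441] [291.71197679 215.03572204]
knob 0.12 [213.15502339 257.04710008] [315.77511696 335.23550039]
knob 0.133 [212.54391551 253.38212903] [312.71957753 316.91064516]
knob 0.156 [211.43459684 246.7292599 ] [307.1729842  283.64629949]
[0.507, 0.137, 0.12] [311.68694368 333.47286584]
[0.507, 0.15, 0.12] [289.5864553  352.03942155]
[0.507, 0.12, 0.12] [340.17970889 309.53617705]
[0.54, 0.137, 0.12] [258.94296088 293.25461678]
```

```bash
python3 - <<'E'
from h import *
import cv2
s=snapshot("scene");a=cv2.imread("pics/scene0.png")
f=lambda i:cv2.convertScaleAbs(cv2.resize(i[215:280,180:245],(390,390),interpolation=cv2.INTER_CUBIC),alpha=2.6,beta=15)
A,B=f(a),f(s["img"])
p0,R0=here()
for P in (A,B):
  for c,z in(((0,0,255),p0[2]),((0,255,0),.156)):
    q=(proj(s,[*p0[:2],z])-[180,215])*6;cv2.drawMarker(P,tuple(q.astype(int).tolist()),c,1,10)
cv2.imwrite("pics/g3.png",np.hstack([A,B]))
E
```

```text
4.72 [0.5071 0.1369 0.1306] [[0.003, 1.0, 0.0], [1.0, -0.003, -0.0], [-0.0, 0.0, -1.0]] q [-0.05  0.71 -0.49  1.93  0.55  0.64 -0.9 ] F [-0.3  0.1 -0.5] 0.005 0.0
```

View pics/g3.png

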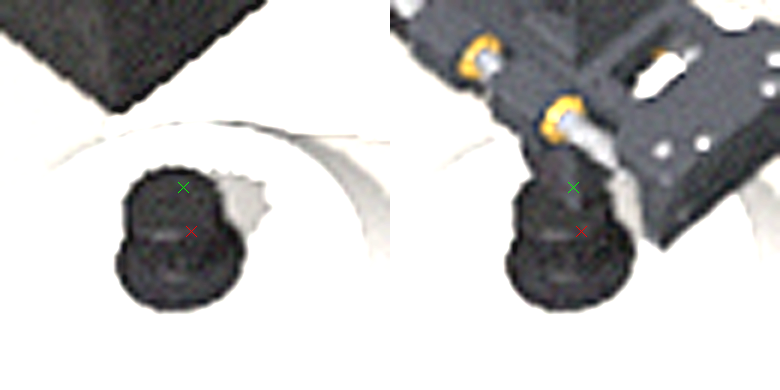

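The right crop shows the shut fingers ending at about (575,205), on top of an untouched knob. The tips are therefore higher than the reported TCP height suggests. I'll reopen and descend in small steps, watching the force.

Call:
send_rows([
  [[0,0,0],[0,0,0]],
  [[0,0,0],[0,0,0]],
  [[0,0,0],[0,0,0]],
  [[0,0,0],[0,0,0]],
  [[0,0,0],[0,0,0]],
  [[0,0,0],[0,0,0]],
  [[0.005,0.003,0],[0,0,0]],
  [[0.008,0.005,0.005],[0,0,0]],
  [[0.008,0.005,0.01],[0,0,0]],
  [[0.008,0.005,0.015],[0,0,0]],
  [[0.008,0.005,0.02],[0,0,0]],
  [[0.008,0.005,0.02],[0,0,0]],
], fingers=1)

```text
clock: 6.22
tool_pos: [0.5085, 0.1392, 0.1245]
eef_rot: [0.708, 0.706, -0.0, -0.0]
contact_force: [0.4, 0.5, -0.1]
opening: 1.001
finger_force: 0.0
```

Call:
send_rows([
  [[0,0,0.006],[0,0,0]],
  [[0,0,0.012],[0,0,0]],
  [[0,0,0.018],[0,0,0]],
  [[0,0,0.018],[0,0,0]],
])

```text
clock: 6.72
tool_pos: [0.5085, 0.1392, 0.119]
eef_rot: [0.708, 0.706, -0.0, -0.0]
contact_force: [-0.3, 0.3, 0.6]
opening: 1.002
finger_force: 0.0
```

Call:
send_rows([
  [[0,0,0.006],[0,0,0]],
  [[0,0,0.012],[0,0,0]],
  [[0,0,0.018],[0,0,0]],
  [[0,0,0.018],[0,0,0]],
])

```text
clock: 7.22
tool_pos: [0.5085, 0.1392, 0.1136]
eef_rot: [0.708, 0.706, -0.0, -0.0]
contact_force: [-0.7, -0.3, 0.4]
opening: 1.001
finger_force: 0.0
```

Call:
send_rows([
  [[0,0,0.006],[0,0,0]],
  [[0,0,0.012],[0,0,0]],
  [[0,0,0.018],[0,0,0]],
  [[0,0,0.018],[0,0,0]],
])

```text
clock: 7.72
tool_pos: [0.5085, 0.1392, 0.1082]
eef_rot: [0.708, 0.706, -0.0, -0.0]
contact_force: [0.2, 0.7, 0.1]
opening: 0.998
finger_force: 0.0
```

There was no contact where the lid's top should be, so the reported height is about 26 mm low (a tool offset). I'll go 4 mm lower and close.

Call:
send_rows([
  [[0,0,0.007],[0,0,0]],
  [[0,0,0.014],[0,0,0]],
  [[0,0,0.014],[0,0,0]],
  [[0,0,0.014],[0,0,0]],
  [[0,0,0.014],[0,0,0]],
  [[0,0,0.014],[0,0,0]],
  [[0,0,0.014],[0,0,0]],
  [[0,0,0.014],[0,0,0]],
  [[0,0,0.014],[0,0,0]],
], fingers=0, newtons=30)

```text
clock: 8.85
tool_pos: [0.5087, 0.1393, 0.1043]
eef_rot: [0.708, 0.706, 0.0, 0.0]
contact_force: [1.5, -0.1, 0.2]
opening: 0.377
finger_force: 30.0
```

```bash
python3 - <<'E'
from h import *
import cv2
p0,R0=here();cv2.imwrite("pics/g4raw.png",snapshot("scene")["img"])
E
```

```text
8.85 [0.5087 0.1393 0.1043] [[0.003, 1.0, 0.0], [1.0, -0.003, 0.0], [0.0, 0.0, -1.0]] q [-0.08  0.75 -0.46  1.94  0.58  0.58 -0.93] F [ 1.5 -0.1  0.2] 0.377 30.0
```

Knob gripped at 33 mm opening and 30 N. Lifting straight up.

Call:
send_rows([
  [[0,0,-0.01],[0,0,0]],
  [[0,0,-0.03],[0,0,0]],
  [[0,0,-0.06],[0,0,0]],
  [[0,0,-0.1],[0,0,0]],
  [[0,0,-0.15],[0,0,0]],
  [[0,0,-0.2],[0,0,0]],
  [[0,0,-0.24],[0,0,0]],
  [[0,0,-0.26],[0,0,0]],
  [[0,0,-0.27],[0,0,0]],
  [[0,0,-0.27],[0,0,0]],
])

```text
clock: 10.15
tool_pos: [0.5084, 0.1392, 0.1851]
eef_rot: [0.708, 0.706, -0.0, -0.0]
contact_force: [-0.1, 0.4, -2.5]
opening: 0.38
finger_force: 30.0
```

```bash
python3 - <<'E'
from h import *
import cv2
p0,R0=here();d=snapshot("scene");cv2.imwrite("pics/l1.png",cv2.resize(d["img"][150:350,120:360],(720,600)))
for z in(.185,.06,.0265):print(rel([.508,-.13,z],Rg,p0,R0))
E
```

```text
10.15 [0.5084 0.1392 0.1851] [[0.003, 1.0, -0.0], [1.0, -0.003, -0.0], [-0.0, -0.0, -1.0]] q [-0.01  0.64 -0.56  1.87  0.47  0.77 -0.83] F [-0.1  0.4 -2.5] 0.38 30.0
([-0.8973, 0.0012, 0.0004], [-0.0001, 0.0001, -0.001])
([-0.8972, 0.0014, 0.4171], [-0.0001, 0.0001, -0.001])
([-0.8972, 0.0014, 0.5288], [-0.0001, 0.0001, -0.001])
```

View pics/l1.png

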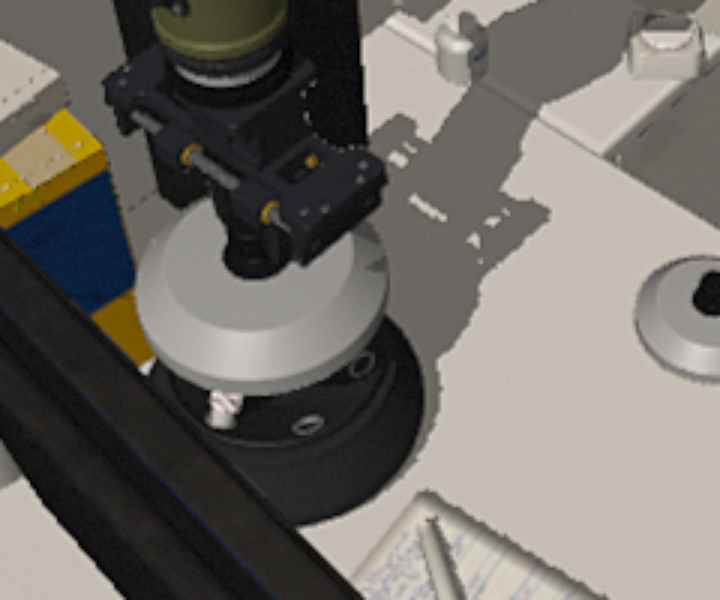

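The lid is held level, with a ribbed tube cap visible below it at (222,405). I'll carry it right in y.

Call:
send_rows([
  [[-0.03,0,0],[0,0,0]],
  [[-0.1,0,0],[0,0,0]],
  [[-0.2,0,0],[0,0,0]],
  [[-0.31,0,0],[0,0,0]],
  [[-0.43,0,0],[0,0,0]],
  [[-0.55,0,0],[0,0,0]],
  [[-0.66,0,0],[0,0,0]],
  [[-0.75,0,0],[0,0,0]],
  [[-0.82,0,0.03],[0,0,0]],
  [[-0.87,0,0.08],[0,0,0]],
  [[-0.895,0,0.14],[0,0,0]],
  [[-0.895,0,0.2],[0,0,0]],
])

```text
clock: 11.7
tool_pos: [0.5073, -0.1292, 0.1235]
eef_rot: [0.708, 0.706, -0.0, -0.001]
contact_force: [0.4, -0.1, -2.6]
opening: 0.374
finger_force: 30.0
```

Call:
send_rows([
  [[0,0,0.06],[0,0,0]],
  [[0,0,0.12],[0,0,0]],
  [[0,0,0.18],[0,0,0]],
  [[0,0,0.23],[0,0,0]],
  [[0,0,0.26],[0,0,0]],
  [[0,0,0.28],[0,0,0]],
  [[0,0,0.28],[0,0,0]],
])

```text
clock: 12.58
tool_pos: [0.5077, -0.1291, 0.041]
eef_rot: [0.708, 0.706, -0.0, -0.0]
contact_force: [1.4, -0.1, -1.5]
opening: 0.375
finger_force: 30.0
```

Call:
send_rows([
  [[0,0,0.01],[0,0,0]],
  [[0,0,0.02],[0,0,0]],
  [[0,0,0.03],[0,0,0]],
  [[0,0,0.036],[0,0,0]],
  [[0,0,0.04],[0,0,0]],
  [[0,0,0.042],[0,0,0]],
  [[0,0,0.042],[0,0,0]],
])

```text
clock: 13.45
tool_pos: [0.5078, -0.1292, 0.0286]
eef_rot: [0.708, 0.706, -0.0, 0.0]
contact_force: [0.3, 0.4, -2.9]
opening: 0.377
finger_force: 30.0
```

Call:
send_rows([
  [[0,0,0.002],[0,0,0]],
  [[0,0,0.004],[0,0,0]],
  [[0,0,0.006],[0,0,0]],
  [[0,0,0.006],[0,0,0]],
])

```text
clock: 13.95
tool_pos: [0.5077, -0.1292, 0.0268]
eef_rot: [0.708, 0.706, -0.0, -0.0]
contact_force: [0.2, 1.0, -2.3]
opening: 0.376
finger_force: 30.0
```

Call:
send_rows([
  [[0,0,0.002],[0,0,0]],
  [[0,0,0.003],[0,0,0]],
  [[0,0,0.003],[0,0,0]],
  [[0,0,0.003],[0,0,0]],
])

```text
clock: 14.45
tool_pos: [0.5078, -0.1293, 0.0261]
eef_rot: [0.708, 0.706, 0.0, 0.0]
contact_force: [-0.1, 0.3, 2.7]
opening: 0.376
finger_force: 30.0
```

The lid touches the bench at 2.7 N. Releasing and rising.

Call:
send_rows([
  [[0,0,0],[0,0,0]],
  [[0,0,0],[0,0,0]],
  [[0,0,0],[0,0,0]],
  [[0,0,0],[0,0,0]],
  [[0,0,0],[0,0,0]],
  [[0,0,-0.05],[0,0,0]],
  [[0,0,-0.15],[0,0,0]],
  [[0,0,-0.3],[0,0,0]],
  [[0,0,-0.45],[0,0,0]],
  [[0,0,-0.6],[0,0,0]],
  [[0,0,-0.75],[0,0,0]],
  [[0,0,-0.85],[0,0,0]],
], fingers=1)

```text
clock: 15.95
tool_pos: [0.5079, -0.129, 0.2841]
eef_rot: [0.708, 0.706, 0.001, 0.001]
contact_force: [0.0, -0.5, 0.2]
opening: 1.001
finger_force: 0.0
```

```bash
python3 - <<'E'
from h import *
import cv2
p0,R0=here();s=snapshot("scene");t=snapshot("top");cv2.imwrite("pics/s2.png",s["img"]);cv2.imwrite("pics/t2.png",t["img"])
g=lambda d,x,y,w,h,k:cv2.convertScaleAbs(cv2.resize(d["img"][y:y+h,x:x+w],(w*k,h*k),interpolation=cv2.INTER_CUBIC),alpha=1.5,beta=5)
a=g(s,150,230,130,100,6)[:, :780];b=g(t,180,155,95,95,4)
cv2.imwrite("pics/r1.png",cv2.resize(np.hstack([a[:600,:],cv2.copyMakeBorder(b,0,220,0,0,0)]),None,fx=.68,fy=.68,interpolation=cv2.INTER_AREA))
E
```

```text
15.95 [ 0.5079 -0.129   0.2841] [[0.003, 1.0, 0.003], [1.0, -0.003, -0.001], [-0.001, 0.003, -1.0]] q [ 0.59  0.52 -0.68  1.75  0.38  1.01 -0.24] F [ 0.  -0.5  0.2] 1.001 0.0
```

View pics/r1.png

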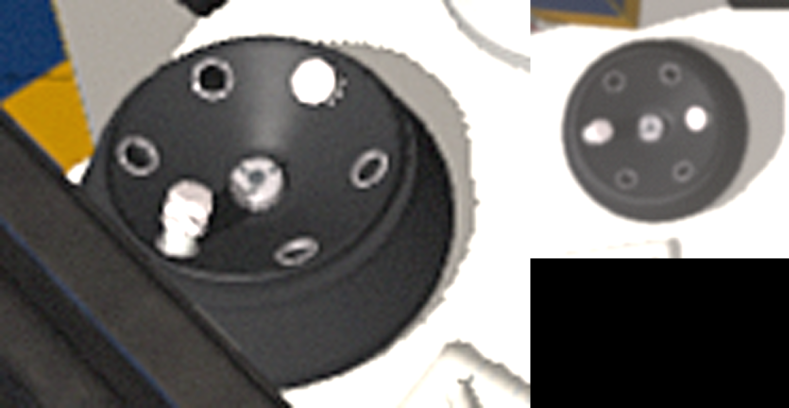

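The sample tube (tall ribbed cap) is at scene crop (187,210) and top crop (598,131). The balance tube (flat stopper) is across from it at (315,82) and (695,118). I'll fit the rotor pose from the bores and stopper.

```bash
cat > fit.py <<'E'
from h import *
from scipy.optimize import least_squares
s=snapshot("scene");t=snapshot("top")
S=[(212,78),(138,155),(371,168),(297,250)];Sb=(315,82)
T=[(614,81),(670,74),(626,178),(683,171)];Tb=(695,118)
fs=lambda p:np.array([150+p[0]/4.08,230+p[1]/4.08]);ft=lambda p:np.array([180+(p[0]-530)/2.72,155+p[1]/2.72])
def res(v,out=False,sep=None):
    x,y,w=v[:3];e=[]
    B=[[x+.063*np.cos(w+k*np.pi/3),y+.063*np.sin(w+k*np.pi/3),.078] for k in(1,2,4,5)]
    bal=[x+.056*np.cos(w+np.pi),y+.056*np.sin(w+np.pi),.091]
    for d,L,f,b in((s,S,fs,Sb),(t,T,ft,Tb)):
        if sep and d is not sep: continue
        P=np.array([proj(d,q) for q in B])
        for m in L:
            D=P-f(m);e.extend(D[np.argmin((D**2).sum(1))])
        e.extend(proj(d,bal)-f(b))
    return np.array(e)
for sep in (None,s,t):
    r=least_squares(res,[.508,.139,1.4],kwargs={'sep':sep});print(r.x.round(4),r.cost.round(2),np.abs(r.fun).max().round(2))
    v=r.x
    for nm,ra,z in(("cap mid",.052,.0971),("cap top",.047,.1057)):
        c=[v[0]+ra*np.cos(v[2]),v[1]+ra*np.sin(v[2]),z];a,b=proj(s,c),proj(t,c);print(nm,np.round(c,4),'scene crop',((a-[150,230])*4.08).round(),'top crop',((b-[180,155])*2.72+[530,0]).round())
E
python3 fit.py
```

```text
[0.5079 0.142  1.697 ] 2.23 1.24
cap mid [0.5014 0.1936 0.0971] scene crop [187. 208.] top crop [596. 131.]
cap top [0.502  0.1886 0.1057] scene crop [192. 191.] top crop [599. 130.]
[0.5074 0.1431 1.6974] 0.53 0.83
cap mid [0.5008 0.1947 0.0971] scene crop [186. 209.] top crop [595. 132.]
cap top [0.5015 0.1897 0.1057] scene crop [191. 193.] top crop [598. 130.]
[0.5083 0.1404 1.6969] 0.34 0.67
cap mid [0.5017 0.1919 0.0971] scene crop [189. 205.] top crop [598. 131.]
cap top [0.5024 0.187  0.1057] scene crop [193. 189.] top crop [601. 129.]
```

```bash
cat >> h.py <<'E'
YAW=1.697;C=np.array([.508,.1415,0]);e=np.array([np.cos(YAW),np.sin(YAW),0])
u=-.5*e+np.array([0,0,np.cos(np.pi/6)]);M=C+.063*e+[0,0,.078]
hh=np.array([np.sin(YAW),-np.cos(YAW),0])
Rt=R.from_matrix(np.c_[np.cross(hh,-u),hh,-u])
E
python3 - <<'E'
from h import *
from scipy.spatial.transform import Slerp
p0,R0=here();print(M,u)
S=Slerp([0,1],R.concatenate([R0,Rt]));g=M+.157*u;print(g)
for f in(.125,.25,.375,.5,.625,.75,.875,1): print(f,rel(p0+(g-p0)*f,S(f),p0,R0))
E
```

```text
16.15 [ 0.5073 -0.1293  0.2814] [[0.003, 1.0, 0.001], [1.0, -0.003, -0.001], [-0.001, 0.001, -1.0]] q [ 0.59  0.52 -0.68  1.75  0.39  1.   -0.24] F [-0.8 -0.1 -0.6] 0.997 0.0
[0.50007026 0.20399895 0.078     ] [ 0.06293446 -0.49602344  0.8660254 ]
[0.50995097 0.12612327 0.21396599]
0.125 ([0.1065, 0.0008, 0.028], [0.0014, 0.0208, -0.005])
0.25 ([0.2129, 0.0015, 0.0561], [0.0027, 0.0417, -0.01])
0.375 ([0.3194, 0.0023, 0.0841], [0.0041, 0.0625, -0.0151])
0.5 ([0.4258, 0.003, 0.1122], [0.0055, 0.0833, -0.0201])
0.625 ([0.5323, 0.0038, 0.1402], [0.0068, 0.1042, -0.0251])
0.75 ([0.6387, 0.0045, 0.1683], [0.0082, 0.125, -0.0301])
0.875 ([0.7452, 0.0053, 0.1963], [0.0096, 0.1458, -0.0351])
1 ([0.8516, 0.006, 0.2244], [0.0109, 0.1666, -0.0401])
```

Call:
send_rows([
  [[0.06,0,0],[0.001,0.012,-0.003]],
  [[0.16,0.001,0.01],[0.002,0.031,-0.008]],
  [[0.28,0.002,0.03],[0.004,0.055,-0.013]],
  [[0.4,0.003,0.06],[0.005,0.078,-0.019]],
  [[0.52,0.004,0.1],[0.007,0.102,-0.024]],
  [[0.63,0.004,0.14],[0.008,0.123,-0.03]],
  [[0.73,0.005,0.18],[0.009,0.143,-0.034]],
  [[0.8,0.006,0.21],[0.01,0.157,-0.038]],
  [[0.85,0.006,0.224],[0.011,0.167,-0.04]],
  [[0.85,0.006,0.224],[0.011,0.167,-0.04]],
  [[0.85,0.006,0.224],[0.011,0.167,-0.04]],
], fingers=0.5)

```text
clock: 17.52
tool_pos: [0.5107, 0.1254, 0.214]
eef_rot: [0.639, 0.724, 0.172, -0.195]
contact_force: [-1.2, 0.3, 0.7]
opening: 0.502
finger_force: 0.0
```

```bash
python3 - <<'E'
from h import *
p0,R0=here();print(rel(M+.037*u,Rt,p0,R0),rel(M+.157*u,Rt,p0,R0))
E
```

```text
17.52 [0.5107 0.1254 0.214 ] [[-0.108, 0.992, -0.063], [0.859, 0.125, 0.497], [0.501, -0.0, -0.865]] q [ 0.54  0.78 -0.93  1.86  0.12  0.71 -0.17] F [-1.2  0.3  0.7] 0.502 0.0
([0.0018, -0.0023, 0.4014], [0.0001, -0.0004, -0.0003]) ([0.0022, -0.0021, 0.0015], [0.0001, -0.0004, -0.0003])
```

Call:
send_rows([
  [[0.001,-0.002,0.06],[0,0,0]],
  [[0.002,-0.002,0.13],[0,0,0]],
  [[0.002,-0.002,0.2],[0,0,0]],
  [[0.002,-0.002,0.25],[0,0,0]],
  [[0.002,-0.002,0.25],[0,0,0]],
])

```text
clock: 18.15
tool_pos: [0.5045, 0.1637, 0.1489]
eef_rot: [0.638, 0.725, 0.171, -0.195]
contact_force: [0.3, 0.3, 0.7]
opening: 0.5
finger_force: 0.0
```

```bash
python3 - <<'E'
from h import *
import cv2
p0,R0=here();s=snapshot("scene");t=snapshot("top");out=[]
Y=R0.apply([0,1,0]);Z=R0.apply([0,0,1])
for d,(x,y,w,h,k) in((s,(165,215,80,100,6)),(t,(180,155,70,100,4))):
    im=cv2.convertScaleAbs(cv2.resize(d["img"][y:y+h,x:x+w],(w*k,h*k),interpolation=cv2.INTER_CUBIC),alpha=2.2,beta=15)
    for c,off in(((0,0,255),0*Z),((0,255,0),-.027*Z),((255,0,0),np.array([0,0,.027]))):
        for sg in(-.022,.022):
            q=(proj(d,p0+off+sg*Y)-[x,y])*k;cv2.drawMarker(im,tuple(q.astype(int).tolist()),c,1,12,2)
    out.append(im)
cv2.imwrite("pics/p1.png",np.hstack([out[0],cv2.copyMakeBorder(out[1],0,200,0,0,0)]))
E
```

```text
18.15 [0.5045 0.1637 0.1489] [[-0.109, 0.992, -0.065], [0.858, 0.126, 0.497], [0.501, -0.001, -0.865]] q [ 0.43  0.86 -0.85  1.93  0.17  0.52 -0.22] F [0.3 0.3 0.7] 0.5 0.0
```

View pics/p1.png

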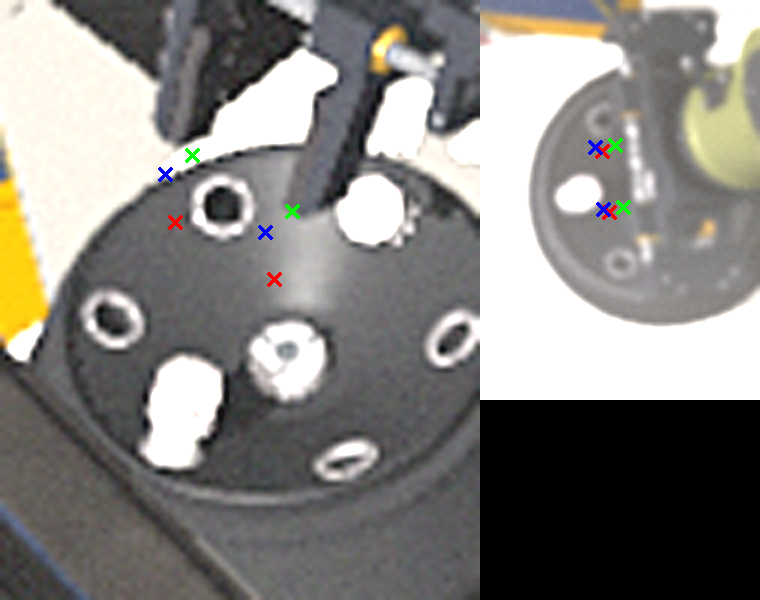

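The fingertips are at about (178,143) and (310,210), next to the green markers and slightly further back. The offset therefore lies along the tool axis, about 29 mm. The lean-in over the sample cap at (185,400) is right.

```bash
python3 - <<'E'
from h import *
p0,R0=here()
for k in(.03,0,-.02):print(k,rel(M+k*u,Rt,p0,R0))
E
```

```text
18.25 [0.5054 0.1633 0.1496] [[-0.108, 0.992, -0.063], [0.859, 0.125, 0.497], [0.501, 0.0, -0.865]] q [ 0.43  0.86 -0.85  1.93  0.17  0.52 -0.22] F [ 0.5 -0.1 -0.6] 0.498 0.0
0.03 ([-0.0009, -0.0007, 0.1751], [0.0002, -0.0005, -0.0002])
0 ([-0.0011, -0.0007, 0.2751], [0.0002, -0.0005, -0.0002])
-0.02 ([-0.0012, -0.0008, 0.3417], [0.0002, -0.0005, -0.0002])
```

Call:
send_rows([
  [[0,0,0.04],[0,0,0]],
  [[0,0,0.1],[0,0,0]],
  [[0,0,0.16],[0,0,0]],
  [[0,0,0.21],[0,0,0]],
  [[-0.001,-0.001,0.24],[0,0,0]],
  [[-0.001,-0.001,0.26],[0,0,0]],
  [[-0.001,-0.001,0.27],[0,0,0]],
  [[-0.001,-0.001,0.27],[0,0,0]],
])

```text
clock: 19.25
tool_pos: [0.4996, 0.2035, 0.079]
eef_rot: [0.639, 0.724, 0.172, -0.195]
contact_force: [-0.2, -0.2, -0.1]
opening: 0.5
finger_force: 0.0
```

Call:
send_rows([
  [[0,0,0.015],[0,0,0]],
  [[0,0,0.03],[0,0,0]],
  [[0,0,0.045],[0,0,0]],
  [[0,0,0.06],[0,0,0]],
  [[0,0,0.068],[0,0,0]],
  [[0,0,0.068],[0,0,0]],
])

```text
clock: 20.0
tool_pos: [0.498, 0.2138, 0.0611]
eef_rot: [0.639, 0.724, 0.171, -0.195]
contact_force: [-0.2, 0.4, -0.6]
opening: 0.497
finger_force: 0.0
```

```bash
python3 - <<'E'
from h import *
p0,R0=here();print(rel(M-.02*u,Rt,p0,R0))
E
```

```text
20.0 [0.498  0.2138 0.0611] [[-0.108, 0.992, -0.064], [0.858, 0.126, 0.497], [0.502, -0.001, -0.865]] q [ 0.27  0.98 -0.73  1.99  0.22  0.29 -0.27] F [-0.2  0.4 -0.6] 0.497 0.0
([-0.0007, 0.0026, 0.0012], [-0.0002, -0.0006, -0.0002])
```

Call:
send_rows([
  [[0,0.002,0],[0,0,0]],
  [[0,0.002,0],[0,0,0]],
  [[0,0.002,0],[0,0,0]],
  [[0,0.002,0],[0,0,0]],
  [[0,0.002,0],[0,0,0]],
], fingers=0, newtons=15)

```text
clock: 20.62
tool_pos: [0.4989, 0.2137, 0.0613]
eef_rot: [0.639, 0.724, 0.172, -0.195]
contact_force: [-0.2, 0.7, 1.0]
opening: 0.231
finger_force: 15.0
```

Gripped at 20 mm, which matches the ribbed cap. Drawing straight out along the bore.

Call:
send_rows([
  [[0,0,-0.005],[0,0,0]],
  [[0,0,-0.015],[0,0,0]],
  [[0,0,-0.03],[0,0,0]],
  [[0,0,-0.045],[0,0,0]],
  [[0,0,-0.06],[0,0,0]],
  [[0,0,-0.075],[0,0,0]],
  [[0,0,-0.085],[0,0,0]],
  [[0,0,-0.09],[0,0,0]],
])

```text
clock: 21.62
tool_pos: [0.5006, 0.2002, 0.0848]
eef_rot: [0.639, 0.724, 0.172, -0.195]
contact_force: [-0.3, 0.9, 0.1]
opening: 0.235
finger_force: 15.0
```

Call:
send_rows([
  [[0,0,-0.015],[0,0,0]],
  [[0,0,-0.035],[0,0,0]],
  [[0,0,-0.06],[0,0,0]],
  [[0,0,-0.09],[0,0,0]],
  [[0,0,-0.12],[0,0,0]],
  [[0,0,-0.15],[0,0,0]],
  [[0,0,-0.18],[0,0,0]],
  [[0,0,-0.2],[0,0,0]],
  [[0,0,-0.215],[0,0,0]],
  [[0,0,-0.22],[0,0,0]],
])

```text
clock: 22.88
tool_pos: [0.5048, 0.1673, 0.1419]
eef_rot: [0.639, 0.724, 0.171, -0.195]
contact_force: [0.5, -1.2, -0.7]
opening: 0.235
finger_force: 15.0
```

```bash
python3 - <<'E'
from h import *
from scipy.spatial.transform import Slerp
p0,R0=here();import cv2;cv2.imwrite("pics/d1raw.png",snapshot("scene")["img"])
# turn upright, tool vertical keeping finger line horizontal; raise
hz=np.array([hh[0],hh[1],0]);Rv=R.from_matrix(np.c_[np.cross(hz,[0,0,-1]),hz,[0,0,-1]])
g=np.array([.505,.12,.27]);S=Slerp([0,1],R.concatenate([R0,Rv]))
print(np.degrees((R0.inv()*Rv).magnitude()))
for f in(.25,.5,.75,1):print(f,rel(p0+(g-p0)*f,S(f),p0,R0))
E
```

```text
22.88 [0.5048 0.1673 0.1419] [[-0.108, 0.992, -0.063], [0.858, 0.125, 0.497], [0.501, -0.001, -0.865]] q [ 0.42  0.87 -0.85  1.94  0.18  0.5  -0.23] F [ 0.5 -1.2 -0.7] 0.235 15.0
30.098697363863966
0.25 ([0.0197, -0.0048, -0.112], [-0.0, -0.0418, -0.0])
0.5 ([0.0393, -0.0096, -0.224], [-0.0001, -0.0836, -0.0001])
0.75 ([0.059, -0.0144, -0.336], [-0.0001, -0.1254, -0.0001])
1 ([0.0786, -0.0193, -0.4481], [-0.0001, -0.1672, -0.0002])
```

Call:
send_rows([
  [[0,0,-0.04],[0,0,0]],
  [[0,0,-0.1],[0,0,0]],
  [[0.01,-0.003,-0.16],[0,-0.015,0]],
  [[0.02,-0.005,-0.22],[0,-0.04,0]],
  [[0.035,-0.008,-0.28],[0,-0.065,0]],
  [[0.045,-0.011,-0.34],[0,-0.09,0]],
  [[0.055,-0.014,-0.39],[0,-0.115,0]],
  [[0.065,-0.017,-0.42],[0,-0.137,0]],
  [[0.073,-0.018,-0.44],[0,-0.155,0]],
  [[0.079,-0.019,-0.448],[0,-0.167,0]],
  [[0.079,-0.019,-0.448],[0,-0.167,0]],
  [[0.079,-0.019,-0.448],[0,-0.167,0]],
])

```text
clock: 24.42
tool_pos: [0.5049, 0.1197, 0.2698]
eef_rot: [0.661, 0.75, -0.0, -0.001]
contact_force: [-0.4, 0.2, -0.5]
opening: 0.236
finger_force: 15.0
```

```bash
python3 - <<'E'
from h import *
import cv2
p0,R0=here();s=snapshot("scene");t=snapshot("top")
cv2.imwrite("pics/f1.png",cv2.resize(s["img"][120:345,130:430],(800,600),interpolation=cv2.INTER_CUBIC))
E
```

```text
24.43 [0.5049 0.1197 0.2698] [[-0.125, 0.992, -0.001], [0.992, 0.125, 0.001], [0.001, -0.001, -1.0]] q [ 0.06  0.52 -0.61  1.78  0.35  0.95 -0.57] F [-0.4  0.2 -0.5] 0.236 15.0
```

View pics/f1.png

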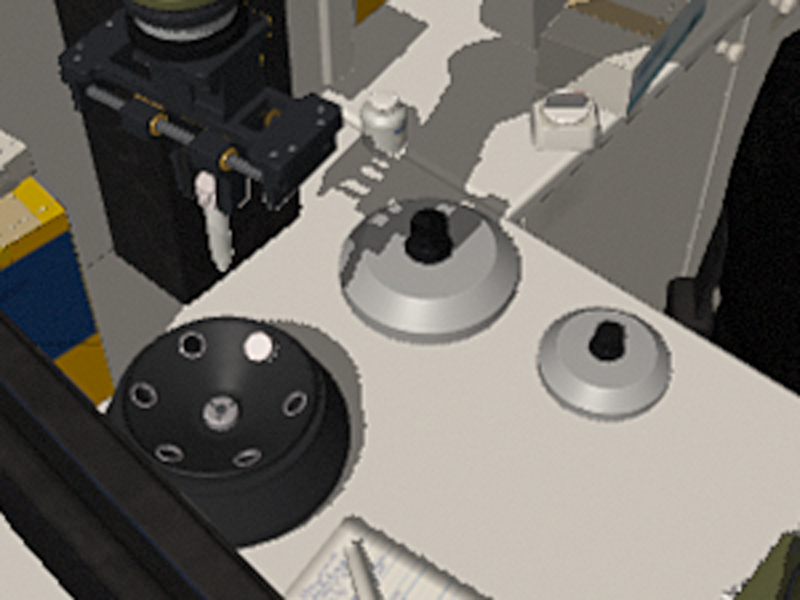

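The tube hangs below the gripper from its cap at (205,185) to its lower end at (224,265). The lid lies flat with knob up at (430,265), and the balance tube is still in place at (258,347). I'll check that the tube is upright numerically.

```bash
python3 - <<'E'
from h import *
p0,R0=here();s=snapshot("scene")
f=lambda p:(proj(s,p)-[130,120])*2.667
print("pred cap mid, bottom:",f([*p0[:2],.228+.084]).round(),f([*p0[:2],.228]).round())
im=s["img"];x0,y0=195,180
g=im[y0:y0+50,x0:x0+30].max(2)
for r in range(2,45,3):
    c=np.where(g[r]>95)[0];print(y0+r,(x0+c.min(),x0+c.max(),round(x0+c.mean(),1)) if len(c) else None)
for z in (.31,.29,.27,.25,.23): print(z,proj(s,[*p0[:2],z]).round(1))
E
```

```text
24.52 [0.505  0.1194 0.2696] [[-0.124, 0.992, -0.002], [0.992, 0.124, 0.001], [0.001, -0.001, -1.0]] q [ 0.06  0.52 -0.61  1.78  0.35  0.95 -0.57] F [ 0.8  1.  -0.7] 0.229 15.0
pred cap mid, bottom: [212. 187.] [224. 265.]
182 (np.int64(213), np.int64(221), np.float64(217.0))
185 (np.int64(204), np.int64(224), np.float64(209.0))
188 (np.int64(203), np.int64(223), np.float64(208.3))
191 (np.int64(204), np.int64(210), np.float64(207.0))
194 (np.int64(204), np.int64(210), np.float64(207.0))
197 (np.int64(206), np.int64(210), np.float64(208.0))
200 (np.int64(207), np.int64(213), np.float64(210.0))
203 (np.int64(207), np.int64(215), np.float64(211.0))
206 (np.int64(208), np.int64(216), np.float64(212.0))
209 (np.int64(208), np.int64(215), np.float64(211.5))
212 (np.int64(209), np.int64(216), np.float64(212.5))
215 (np.int64(209), np.int64(216), np.float64(212.5))
218 (np.int64(211), np.int64(224), np.float64(217.1))
221 (np.int64(212), np.int64(224), np.float64(218.5))
224 (np.int64(214), np.int64(224), np.float64(219.0))
0.31 [209.7 190.8]
0.29 [210.8 198.1]
0.27 [211.8 205.2]
0.25 [212.9 212.1]
0.23 [213.9 218.8]
```

The tube's centre line matches a vertical line at the TCP within half a pixel. Its lower end is at z ≈ 0.23. Handing in.

```bash
python3 -c "
from plant import *
print(get_state()['qd']);print(finish_job())"
```

```text
[-0.00150804  0.00059253 -0.00225723 -0.00072439  0.00183242  0.00056298
 -0.00052904]
the job is handed in; nothing more can be done
None
```

I handed the job in at about 24.5 s: the lid is flat on the bench, knob up and clear of the rotor, and the sample tube is held upright and still, its lower end about 14 cm above the rotor's top, with the balance tube still in its bore.

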